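Press the hose elbow onto the leak tester's tapered spigot

TASK

Lift the orange hose elbow out of the grey drying cup by its side pipe, stand it upright on the bare worktop between the cup and the test stand and let it go. Then take it again by its round body and press it down onto the brass tapered spigot, with its side pipe lying in the blue fork, until it is fully home on the steel collar and stays there by friction when you let go. Do not disturb the loose parts lying around.

Things in the scene. Friction and masses are not known exactly. Their poses are not given: they have to be found in the camera images.
- elbow: Loose orange hose elbow, 30 g: a round body 34 mm across, 46 mm high, closed on top, open below, with one side pipe. Origin: centre of the open mouth (underside); z up, x along the pipe. The bore is 36 mm deep and tapers from 27 mm at the mouth, 6 degrees a side. It stands by itself on its mouth. It starts mouth down in the drying cup, origin 4 mm above the worktop, its body hidden up to its top.
- pipe (a point): Point on the axis of the elbow's side pipe, 50 mm from the body's axis (elbow x) and 27 mm above the mouth; axes as the elbow's. The pipe is 10 mm thick and reaches to 71 mm from the body's axis. A good place to grip it while the elbow is in the cup.
- cup: Fixed grey drying cup, origin on the worktop under its axis: foot 72 mm across, wall 43 mm inside and 54 mm outside, rim 49 mm high. A 23 mm slot, open to the top, in its +x side lets the elbow's pipe stick out, bare from 27 mm from the cup's axis outward. Draw the elbow straight up, at least 60 mm. The worktop half-way between cup and test stand is always free.
- test_stand: Fixed leak-test stand, origin on the worktop under the spigot's axis, z up, blue fork on its +x side. Aluminium base 80 mm wide (y), 12 mm thick, x = -66 to 72 mm. A steel collar 36 mm across carries a slotted, sprung brass spigot, 32 mm tall, 28 mm wide at the foot, tapering to a round nose, and a sprung black seal (4 mm) that pushes back 3 N. Room for fingers on both y sides. Gauge 26 mm high at -x.
- fork (a point): Middle of the blue fork: 47 mm from the spigot's axis on the stand's +x side, 57 mm above the worktop; axes as the stand's. The two cheeks (x = 34 to 60 mm) leave 16 mm for the elbow's pipe, flaring to about 28 mm at the top, 69 mm above the worktop. The elbow's x axis must point along the stand's x axis. There is no room for fingers beside the pipe here.
- seat (a point): Centre of the top of the steel collar, 30 mm above the worktop, on the spigot's axis. Fully home, the elbow's origin is here. The taper begins to grip 7 mm above; put on or dropped on loosely, the elbow stays 3 to 6 mm short. The push needed grows to about 14 N (10 to 17 with friction), then the mouth meets the collar and goes no farther. Let go, it springs back less than 1 mm and stays.
- vacuum_capsule_a: Loose bystander: beige round vacuum capsule with a stem, 61 x 61 x 49 mm, origin under its centre. Leave it alone.
- vacuum_capsule_b: Loose bystander: beige round vacuum capsule with a stem, 61 x 62 x 61 mm, origin under its centre. Leave it alone.
- filter_cup: Loose bystander: small chromed open cup, 46 x 47 x 32 mm, origin under its centre. Leave it alone.
- choke_cam: Loose bystander: flat black cam, 36 x 40 x 14 mm, origin under its centre. Leave it alone.
- float: Loose bystander: black block-shaped float with a wire, 33 x 50 x 19 mm, origin under its centre. Leave it alone.

How it is judged:
On the way:
1. the elbow stands upright on the worktop, clear of cup and stand, let go and at rest (height (world z) of elbow below 0.008 m and angle between elbow's own z axis and vertical below 0.1 rad and horizontal distance between elbow and cup above 0.06 m and horizontal distance between elbow and test_stand above 0.06 m and contact force between the fingers and elbow below 0.1 N and linear speed of elbow below 0.02 m/s), for 0.2 s.
At the end, for the whole second after the job is handed in: The elbow is on the spigot, its mouth within 2 mm of the collar's top and 3 mm of its axis, upright within 0.06 rad, its side pipe along the fork within 0.2 rad, let go and at rest (z of elbow in the frame of seat between -0.002 and 0.002 m and horizontal distance between elbow and seat below 0.003 m and x of pipe in the frame of test_stand above 0.04 m and angle between the x axis of elbow and the x axis of test_stand, either way round below 0.2 rad and angle between elbow's own z axis and vertical below 0.06 rad and linear speed of elbow below 0.01 m/s); the robot touches nothing.
It fails at once if a loose bystander is moved by more than 25 mm (distance of any of vacuum_capsule_a, vacuum_capsule_b, filter_cup, choke_cam, float from where it was at the start of the episode above 0.025 m).
It also fails if it takes over 51 s, if anything falls off the work surface, if the arm or the gripper's body presses on something with over 40 N, if the wrist force passes 120 N, or if a joint passes its speed limit or range.

ROBOT

A 6-joint arm with a two-finger parallel gripper is mounted at the origin on a cart in front of the work surface, level with it; the furniture and walls round the work are solid. World frame = base frame: x ahead of the robot, y to its left, z up, the work surface at z = 0. Lengths are in m, angles in rad, forces in N, time in s.
With the tool pointing down it reaches from about 0.375 to 0.925 m from the base axis. Payload 5.7 kg.
Tool frame: the origin (TCP) lies at the very end of the fingers, on their centre line; the grasp point (between the pads) lies env.hold_point_z behind it (env.hold_point_z is the distance from the TCP to the grasp point, in m); z points along the fingers, y is the line along which they close (so a half turn about z gives the same grasp; the last joint's range is limited). The gripper opens to 88 mm and grips with 3 to 60 N. Pads are 20 mm wide; open, the fingers measure 115 mm over their backs; the gripper's body (75 mm by 178 mm) begins 61 mm behind the grasp point.
Start: joints at [-1.328, 0.359, 1.51, -0, 1.272, -0.115], TCP at [0.21, -0.562, 0.223] pointing down, gripper open.
Joint ranges: [-2.97, 2.97], [-1.01, 2.36], [0.21, 2.38], [-0.96, 4.11], [0.2, 2.71], [-2.98, 2.98]. Speed limits (rad/s): [2.39, 2.39, 3.14, 3.14, 3.14, 3.14].

INTERFACE

Orientations are given as a unit quaternion [x, y, z, w].
In Python, from station import env gives the robot as it stands.
- The arm moves only by the tool apply_moves, never from a script. Its argument "increments" is a list of rows, each a list of 6 numbers: the shift along the tool's x, y, z in mm, then the turn, a rotation vector about the tool's x, y, z in degrees. In form: [[tx, ty, tz, ax, ay, az], ...]. A call has 1 to 10 rows; each row is the pose to reach, as a shift and turn from the pose commanded when the call began, along the tool's axes at that moment; what a row does not reach only later rows make up. A row lasts 1/8 s, in which the tool goes at most 62.5 mm and 10.7 degrees, less where a joint would pass 70% of its speed; a pose out of reach is approached as far as the arm can. A call with a gripper value outside its range is refused whole. "jaw" is the closure, from -1 (fully open) to 1 (shut), set as the call begins (left out, the last holds). The fingers move at their own pace and stop on an object; the grip force is fixed at half the most. Time passes only in rows, so rows that repeat a pose let the fingers close. It gives the time, the measured TCP pose, the force, the opening and the grip force at its end, in the units of the state.
- env.state(): the state, without advancing time (a new reading comes with each control period).
- env.read_camera(name): name is "side" or "top" or "wrist"; returns a dict with "pixels" (384x512x3 uint8, red, green, blue), "K" (3x3 intrinsics, pixels), "R" (3x3) and "t" (3): a world point X has camera coordinates R X + t. Camera axes: x right, y down, z forward; pixel columns grow to the right and rows downward; lengths in m; the calibration is good to about 2 mm. A picture is of the moment at which its call begins. There is no depth.
- env.job_done(): hands the job in; it is judged then, once.
Trained networks look in a picture, given as the dict that the camera call returned (one of the last four; its "shot" number tells which), for a name from the list of things; names that differ only in an ending like _2 or _b are one class to them, and where a whole thing is asked for, a point or a joint stands for the part that bears it (a point fixed in the world has none). Each returns a list of dicts, best first, with "score" (0 to 1); they miss things now and then, are a little off and sometimes report something else, mostly with a low value. They report only what shows in the picture. A call takes as long as a camera call.
- env.trace(thing, picture): "region" (384x512 bool, what is visible of it) and "extent" ([left, top, right, bottom] in pixels, round what is visible of it).
- env.tip_of(thing, picture): "point" ([column, row] in pixels: a listed point, or the origin of a listed thing).
The state is a dict: "time": time; "joint_positions": joint angles; "dq": joint speeds; "tau": joint torques, N m; "ee_pos": TCP position; "eef_rot": TCP orientation; "contact_force": force on the tool from outside, world axes, zero at the start; "moment": the same for the moment, N m; "finger_gap": finger opening in m; "finger_force": force on a finger pad.
Only numpy, scipy, OpenCV 4.12 (cv2) and the standard library are available. Lean on these libraries where they do the work, as an engineer would, in place of code of your own. Each camera call takes 0.05 s, during which the arm holds its last target. There are 200 camera calls.

## Working session

There is one attempt and no reset: what is moved stays moved. The work goes in short steps, Python scripts to look and compute and a tool call to move; the robot and the scene stay as the last step left them, time stands still between calls to the robot, and variables do not carry over. Pictures are saved under pics/ and viewed, at most 10 in all, crops included, and the job is handed in when it is done.

Besides the shell and the picture viewer there is one more tool, called after "Emit:" in YAML: its name, and indented under it one key for each argument. apply_moves: Moves the arm, as the interface text tells. Its arguments: {"type":"object","properties":{"increments":{"type":"array","items":{"type":"array","items":{"type":"number"}}},"jaw":{"type":"number"}},"required":["increments"]}

```bash
ls; mkdir -p pics
cat > h.py <<'E'
import numpy as np, cv2
from station import env
from scipy.spatial.transform import Rotation as Ro
def ray(p,uv):
    d=p["R"].T@np.linalg.inv(p["K"])@np.array([uv[0],uv[1],1.]); return -p["R"].T@p["t"], d/np.linalg.norm(d)
def at_z(p,uv,z):
    o,d=ray(p,uv); return o+d*(z-o[2])/d[2]
def tri(rs):
    A=0;b=0
    for o,d in rs:
        M=np.eye(3)-np.outer(d,d);A=A+M;b=b+M@o
    return np.linalg.solve(A,b)
def proj(p,X):
    c=p["K"]@(p["R"]@np.asarray(X)+p["t"]); return c[:2]/c[2]
def save(p,n): cv2.imwrite("pics/"+n,p["pixels"][:,:,::-1])
E
python3 - <<'E'
from h import *
print(env.state()); print(env.hold_point_z)
ims={}
for c in ["side","top","wrist"]:
    p=env.read_camera(c); ims[c]=p
    print(c,-p["R"].T@p["t"])
    for n in ["elbow","pipe","cup","test_stand","fork","seat","vacuum_capsule_a","filter_cup","choke_cam","float"]:
        r=env.tip_of(n,p)
        print(n,[(np.round(q["point"],1).tolist(),round(q["score"],2), np.round(at_z(p,q["point"],{"elbow":.004,"pipe":.031,"fork":.057,"seat":.03}.get(n,0)),3).tolist()) for q in r[:3]])
cv2.imwrite("pics/a.png",cv2.resize(np.hstack([ims[c]["pixels"][:,:,::-1] for c in ["side","top"]]),(800,300),interpolation=cv2.INTER_AREA))
save(ims["top"],"top.png")
E
```

```text
pics
{'time': 0.0, 'joint_positions': array([-1.32806570e+00,  3.59507858e-01,  1.51146456e+00,  1.52984118e-05,
        1.27249842e+00, -1.15061714e-01]), 'dq': array([-0.00190083, -0.00054489,  0.00094609, -0.00226723,  0.00166275,
        0.00176881]), 'tau': array([ 5.80531650e-05, -5.15371585e+01, -2.70728981e+01,  6.74316497e-02,
        3.50738084e-02, -1.27557996e-04]), 'ee_pos': array([ 0.20997134, -0.56129899,  0.22179568]), 'eef_rot': array([ 9.84040679e-01,  1.77941169e-01, -5.26115996e-05, -9.37649960e-04]), 'contact_force': array([ 0.36898541, -0.68807665,  0.26811047]), 'moment': array([-0.01414205,  0.01755307, -0.05707593]), 'finger_force': 0.0, 'finger_gap': 0.08753494191149838}
0.0187
side [ 0.65380246 -0.7897541   0.67895819]
elbow [([213.4, 275.7], 0.7, [0.539, -0.237, 0.004])]
pipe [([187.0, 262.3], 0.89, [0.49, -0.233, 0.031])]
cup []
test_stand [([217.1, 186.1], 0.83, [0.502, 0.034, 0.0]), ([193.7, 169.1], 0.45, [0.434, 0.092, 0.0])]
fork [([195.9, 166.4], 0.71, [0.455, 0.029, 0.057])]
seat []
vacuum_capsule_a [([217.5, 142.6], 0.78, [0.473, 0.216, 0.0]), ([31
[... 422 characters left out ...]
.9, 226.3], 0.58, [0.501, 0.02, 0.0]), ([242.5, 226.6], 0.21, [0.5, 0.04, 0.0])]
fork [([251.3, 238.9], 0.67, [0.467, 0.014, 0.057])]
seat [([245.5, 224.1], 0.72, [0.506, 0.03, 0.03]), ([356.0, 157.1], 0.4, [0.679, -0.27, 0.03])]
vacuum_capsule_a [([186.1, 239.0], 0.82, [0.47, 0.194, 0.0]), ([284.3, 142.7], 0.63, [0.73, -0.08, 0.0]), ([342.6, 229.5], 0.51, [0.486, -0.231, 0.0])]
filter_cup [([357.6, 156.8], 0.79, [0.685, -0.281, 0.0])]
choke_cam [([308.1, 156.1], 0.43, [0.69, -0.145, 0.0])]
float [([193.7, 208.6], 0.5, [0.553, 0.173, 0.0])]
wrist [ 0.27451165 -0.53841305  0.38525964]
elbow []
pipe []
cup []
test_stand []
fork []
seat []
vacuum_capsule_a []
filter_cup []
choke_cam []
float []
```

View pics/a.png

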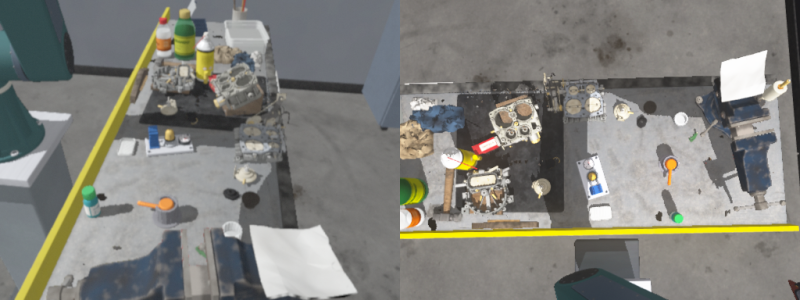

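View pics/top.png

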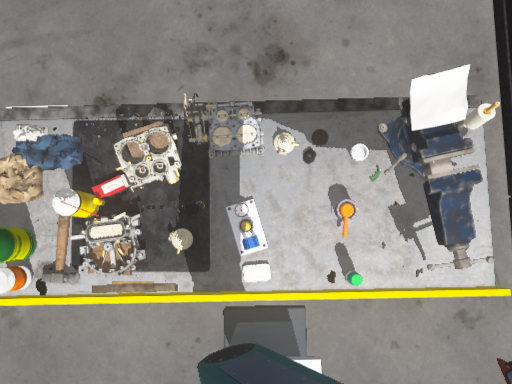

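```bash
cat >> h.py <<'E'
def inc(pos,yaw,s=None,up=None):
    """tool-frame increment to TCP pos with tool x at yaw (deg), tool pointing down"""
    s=s or env.state(); R=Ro.from_quat(s["eef_rot"])
    a=np.radians(yaw); T=Ro.from_matrix(np.array([[np.cos(a),np.sin(a),0],[np.sin(a),-np.cos(a),0],[0,0,-1.]]))
    d=R.inv().apply(np.asarray(pos)-s["ee_pos"])*1000
    return np.round(np.r_[d,np.degrees((R.inv()*T).as_rotvec())],1).tolist()
E
python3 - <<'E'
from h import *
s=env.state();print(s["time"],inc([.45,-.23,.19],0))
p=env.read_camera("wrist");R=Ro.from_quat(s["eef_rot"])
print(R.inv().apply(-p["R"].T@p["t"]-s["ee_pos"]), R.inv().apply(p["R"][2]), p["K"][0])
E
```

```text
1.65 [341.0, -226.9, 32.6, -0.0, 0.0, 20.5]
[ 0.06857674  0.00046387 -0.1626531 ] [-2.47295357e-01 -1.23326974e-04  9.68940138e-01] [273.82395925   0.         256.8145397 ]
```

Emit:
apply_moves:
  increments:
    - [60,-40,6,0,0,3.5]
    - [120,-80,12,0,0,7]
    - [180,-120,18,0,0,10.5]
    - [240,-160,24,0,0,14]
    - [300,-200,30,0,0,17.5]
    - [341,-227,33,0,0,20.5]
    - [341,-227,33,0,0,20.5]
    - [341,-227,33,0,0,20.5]

```text
time: 2.7
ee_pos: [0.451, -0.2279, 0.1896]
eef_rot: [1.0, 0.002, 0.0, -0.0]
contact_force: [0.3, -0.2, -0.2]
finger_gap: 0.0878
finger_force: 0.0
```

Run:
```python
from h import *
s=env.state();print(s["time"],s["ee_pos"],s["eef_rot"])
p=env.read_camera("wrist")
for n in ["elbow","pipe","cup"]:
        r=env.tip_of(n,p)
        print(n,[(np.round(q["point"],1).tolist(),round(q["score"],2), np.round(at_z(p,q["point"],{"elbow":.004,"pipe":.031}.get(n,0)),4).tolist()) for q in r[:3]])
save(p,"w1.png")
hsv=cv2.cvtColor(p["pixels"],cv2.COLOR_RGB2HSV)
m=cv2.inRange(hsv,(5,150,100),(22,255,255))
n,l,st,ce=cv2.connectedComponentsWithStats(m)
for i in range(1,n):
    if st[i,4]>100: print(st[i],ce[i])
```

```text
2.7 [ 0.45102517 -0.22794411  0.18957297] [ 9.99998033e-01  1.96820888e-03  1.39411612e-05 -2.44954888e-04]
elbow [([266.4, 100.9], 0.73, [0.5377, -0.2389, 0.004])]
pipe [([258.3, 141.2], 0.75, [0.4915, -0.2293, 0.031])]
cup [([49.8, 128.4], 0.64, [0.5034, 0.0335, 0.0]), ([265.2, 98.6], 0.55, [0.5406, -0.2376, 0.0])]
[ 250   80   33   80 1205] [264.35435685 107.38838174]
```

View pics/w1.png

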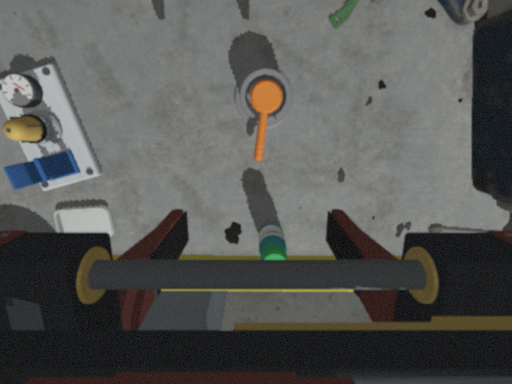

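```bash
cat >> h.py <<'E'
def fit_elbow(p,z0):
    """least-squares outline fit of the elbow standing at height z0: body top disc + pipe -> x,y,yaw"""
    hsv=cv2.cvtColor(p["pixels"],cv2.COLOR_RGB2HSV)
    m=cv2.inRange(hsv,(5,150,60),(22,255,255))
    n,l,st,ce=cv2.connectedComponentsWithStats(m); i=1+np.argmax(st[1:,4]); m=(l==i).astype(np.uint8)
    k=int(1.3*np.sqrt(st[i,4])/4)|1
    d=cv2.distanceTransform(m,cv2.DIST_L2,5); r=d.max()
    q=int(1.0*r)|1; b=cv2.morphologyEx(m,cv2.MORPH_OPEN,cv2.getStructuringElement(cv2.MORPH_ELLIPSE,(q,q)))
    (c,rad)=cv2.minEnclosingCircle(np.argwhere(b)[:,::-1].astype(np.float32))
    g=cv2.dilate(b,np.ones((5,5))); pp=np.argwhere(m&~(g>0)&1)[:,::-1]
    body=at_z(p,c,z0+.046); P=np.array([at_z(p,x,z0+.029) for x in pp])   # seen pipe surface ~ a bit above axis
    u=np.linalg.svd(P[:,:2]-P[:,:2].mean(0))[2][0]; mid=P[:,:2].mean(0)
    if u@(mid-body[:2])<0:u=-u
    e=(P[:,:2]@u).max(); tip=mid+u*(e-mid@u)
    return dict(body=body[:2],rad=rad,mid=mid,yaw=np.degrees(np.arctan2(u[1],u[0])),tip=tip,c=c,tip_to_body=np.linalg.norm(tip-body[:2]),yaw2=np.degrees(np.arctan2(*(tip-body[:2])[::-1])))
E
python3 - <<'E'
from h import *
p=env.read_camera("wrist");print({k:np.round(v,4) for k,v in fit_elbow(p,.004).items()})
p=env.read_camera("top");print({k:np.round(v,4) for k,v in fit_elbow(p,.004).items()})
E
```

```text
{'body': array([ 0.5398, -0.2368]), 'rad': np.float64(17.27), 'mid': array([ 0.4957, -0.2313]), 'yaw': np.float64(173.493), 'tip': array([ 0.4704, -0.2284]), 'c': array([262.5,  95. ]), 'tip_to_body': np.float64(0.0698), 'yaw2': np.float64(173.0695)}
{'body': array([0.3788, 0.6324]), 'rad': np.float64(11.1019), 'mid': array([0.3762, 0.6584]), 'yaw': np.float64(7.8401), 'tip': array([0.4072, 0.6627]), 'c': array([ 15.5, 278. ]), 'tip_to_body': np.float64(0.0415), 'yaw2': np.float64(46.8767)}
```

Run:
```python
from h import *
print(inc([.490,-.2305,.0123],-7))
```

```text
[40.5, -0.7, 177.5, 0.0, -0.0, 6.9]
```

Emit:
apply_moves:
  increments:
    - [40.5,-0.7,40,0,0,6.9]
    - [40.5,-0.7,80,0,0,6.9]
    - [40.5,-0.7,110,0,0,6.9]
    - [40.5,-0.7,110,0,0,6.9]
    - [40.5,-0.7,110,0,0,6.9]

```text
time: 3.62
ee_pos: [0.4909, -0.2302, 0.0806]
eef_rot: [0.998, -0.061, 0.001, 0.0]
contact_force: [-0.5, -0.2, 0.8]
finger_gap: 0.0878
finger_force: 0.0
```

Run:
```python
from h import *
s=env.state();print(s["time"],s["ee_pos"],inc([.490,-.2305,.0123],-7))
p=env.read_camera("wrist");print({k:np.round(v,4) for k,v in fit_elbow(p,.004).items()})
for n in ["elbow","pipe"]:
        r=env.tip_of(n,p)
        print(n,[(np.round(q["point"],1).tolist(),round(q["score"],2), np.round(at_z(p,q["point"],{"elbow":.004,"pipe":.031}.get(n,0)),4).tolist()) for q in r[:3]])
save(p,"w2.png");print(env.state()["ee_pos"])
```

```text
3.625 [ 0.49088258 -0.23018719  0.08059594] [-0.9, 0.4, 68.3, 0.0, -0.1, 0.0]
{'body': array([ 0.541 , -0.2367]), 'rad': np.float64(24.1686), 'mid': array([ 0.4954, -0.2315]), 'yaw': np.float64(173.2619), 'tip': array([ 0.4703, -0.2285]), 'c': array([257.7694, 142.8964]), 'tip_to_body': np.float64(0.0712), 'yaw2': np.float64(173.3714)}
elbow [([258.3, 142.4], 0.71, [0.5371, -0.2369, 0.004])]
pipe [([255.2, 200.9], 0.84, [0.4931, -0.2289, 0.031])]
[ 0.4914369  -0.23006416  0.08118032]
```

View pics/w2.png

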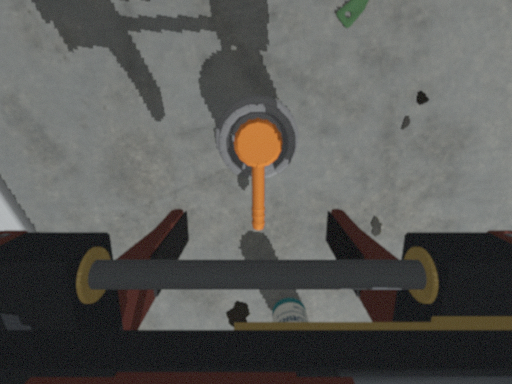

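The pipe (258,165→229) lies centred between the fingers; elbow body at (258,143) px. I descend and grip.

Emit:
apply_moves:
  increments:
    - [-1,0.3,35,0,0,0]
    - [-1,0.3,68.5,0,0,0]
    - [-1,0.3,68.5,0,0,0]
    - [-1,0.3,68.5,0,0,0]

```text
time: 4.28
ee_pos: [0.4904, -0.2299, 0.0125]
eef_rot: [0.998, -0.06, 0.001, 0.0]
contact_force: [-0.6, -0.4, -0.2]
finger_gap: 0.0877
finger_force: 0.0
```

Emit:
apply_moves:
  increments:
    - [0,0,0,0,0,0]
    - [0,0,0,0,0,0]
    - [0,0,0,0,0,0]
    - [0,0,0,0,0,0]
    - [0,0,0,0,0,0]
    - [0,0,0,0,0,0]
  jaw: 1

```text
time: 5.03
ee_pos: [0.4894, -0.2293, 0.0111]
eef_rot: [0.998, -0.06, -0.0, -0.0]
contact_force: [0.6, 0.5, 0.2]
finger_gap: 0.0315
finger_force: 0.0
```

Emit:
apply_moves:
  increments:
    - [0,0,0,0,0,0]
    - [0,0,0,0,0,0]
    - [0,0,0,0,0,0]
    - [0,0,0,0,0,0]
    - [0,0,0,0,0,0]

```text
time: 5.65
ee_pos: [0.4895, -0.2294, 0.0111]
eef_rot: [0.998, -0.06, -0.0, -0.0]
contact_force: [-0.0, 0.4, -0.5]
finger_gap: 0.0098
finger_force: 30.0
```

Emit:
apply_moves:
  increments:
    - [0,0,-10,0,0,0]
    - [0,0,-30,0,0,0]
    - [0,0,-60,0,0,0]
    - [0,0,-85,0,0,0]
    - [0,0,-85,0,0,0]
    - [0,0,-85,0,0,0]

```text
time: 6.4
ee_pos: [0.4891, -0.2292, 0.0959]
eef_rot: [0.998, -0.06, -0.0, -0.0]
contact_force: [-0.9, -0.3, -1.1]
finger_gap: 0.0099
finger_force: 30.0
```

Run:
```python
from h import *
s=env.state();print(s["time"],s["ee_pos"],s["finger_gap"],inc([.475,-.116,.04],15))
p=env.read_camera("side");save(p,"s1.png")
cv2.imwrite("pics/s1.png",cv2.resize(p["pixels"][150:320,120:350,::-1],(690,510)))
```

```text
6.4 [ 0.48914105 -0.2291987   0.09587038] 0.00993042091857654 [-27.6, -110.7, 55.9, -0.0, 0.0, -21.9]
```

View pics/s1.png

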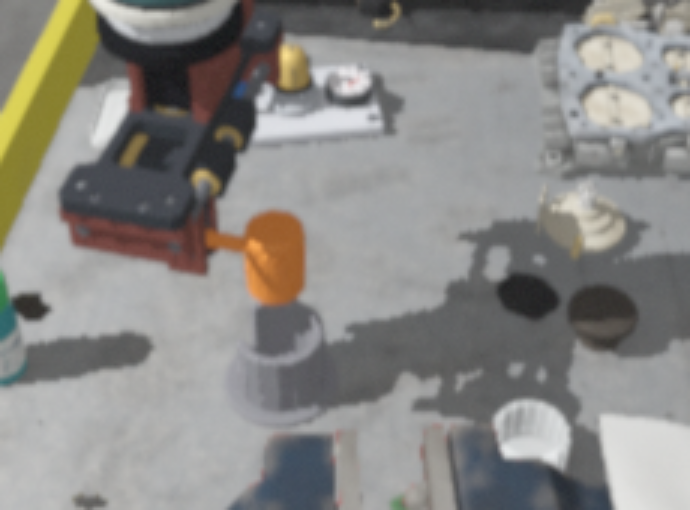

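The elbow hangs upright above the cup, held by its pipe. Carry it to the middle.

Emit:
apply_moves:
  increments:
    - [-6,-28,0,0,0,-5.5]
    - [-14,-56,0,0,0,-11]
    - [-21,-84,0,0,0,-16.5]
    - [-27.6,-110.7,20,0,0,-21.9]
    - [-27.6,-110.7,50,0,0,-21.9]
    - [-27.6,-110.7,70,0,0,-21.9]
    - [-27.6,-110.7,80,0,0,-21.9]
    - [-27.6,-110.7,80,0,0,-21.9]

```text
time: 7.45
ee_pos: [0.4746, -0.1159, 0.0152]
eef_rot: [0.991, 0.13, -0.001, -0.001]
contact_force: [0.4, -0.7, -0.2]
finger_gap: 0.0098
finger_force: 30.0
```

Emit:
apply_moves:
  increments:
    - [0,0,3,0,0,0]
    - [0,0,6,0,0,0]
    - [0,0,7.5,0,0,0]
    - [0,0,7.5,0,0,0]
    - [0,0,7.5,0,0,0]

```text
time: 8.07
ee_pos: [0.4754, -0.1162, 0.0088]
eef_rot: [0.991, 0.13, 0.0, -0.0]
contact_force: [-0.5, -0.1, -0.8]
finger_gap: 0.0093
finger_force: 30.0
```

Emit:
apply_moves:
  increments:
    - [0,0,1.5,0,0,0]
    - [0,0,2,0,0,0]
    - [0,0,2,0,0,0]

```text
time: 8.45
ee_pos: [0.4754, -0.1162, 0.0068]
eef_rot: [0.991, 0.131, 0.0, 0.0]
contact_force: [-1.4, -0.4, 4.6]
finger_gap: 0.0094
finger_force: 30.0
```

Emit:
apply_moves:
  increments:
    - [0,0,-0.5,0,0,0]
    - [0,0,-0.5,0,0,0]
    - [0,0,-0.5,0,0,0]
    - [0,0,-0.5,0,0,0]
    - [0,0,-0.5,0,0,0]
    - [0,0,-0.5,0,0,0]
    - [0,0,-0.5,0,0,0]
  jaw: -1

```text
time: 9.32
ee_pos: [0.4754, -0.1162, 0.0072]
eef_rot: [0.991, 0.131, -0.0, -0.0]
contact_force: [0.1, 1.1, -0.4]
finger_gap: 0.0764
finger_force: 0.0
```

Emit:
apply_moves:
  increments:
    - [0,0,-30,0,0,0]
    - [0,0,-80,0,0,0]
    - [0,0,-130,0,0,0]
    - [0,0,-130,0,0,0]
    - [0,0,-130,0,0,0]

```text
time: 9.95
ee_pos: [0.4749, -0.116, 0.1368]
eef_rot: [0.991, 0.131, -0.0, -0.0]
contact_force: [0.2, 1.0, -0.0]
finger_gap: 0.0878
finger_force: 0.0
```

Run:
```python
from h import *
s=env.state();print(s["time"],s["ee_pos"],s["finger_gap"])
p=env.read_camera("wrist");print({k:np.round(v,4) for k,v in fit_elbow(p,0).items()})
for n in ["elbow","pipe","seat","fork","test_stand"]:
        r=env.tip_of(n,p)
        print(n,[(np.round(q["point"],1).tolist(),round(q["score"],2), np.round(at_z(p,q["point"],{"elbow":.0,"pipe":.027,"fork":.057,"seat":.03}.get(n,0)),4).tolist()) for q in r[:3]])
save(p,"w3.png")
# go look at stand: camera target
print(inc([.43,.01,.16],20))
```

```text
9.95 [ 0.47493996 -0.11600683  0.13675719] 0.08783377914454288
{'body': array([ 0.5254, -0.1034]), 'rad': np.float64(19.033), 'mid': array([ 0.4817, -0.1149]), 'yaw': np.float64(-164.2659), 'tip': array([ 0.4573, -0.1218]), 'c': array([257.5   , 134.9737]), 'tip_to_body': np.float64(0.0705), 'yaw2': np.float64(-164.8226)}
elbow [([259.3, 133.7], 0.57, [0.5243, -0.1057, 0.0])]
pipe [([254.3, 186.7], 0.76, [0.4728, -0.1142, 0.027])]
seat [([114.9, 115.6], 0.57, [0.5066, 0.0323, 0.03])]
fork [([109.1, 171.5], 0.86, [0.4599, 0.0176, 0.057])]
test_stand [([131.2, 119.7], 0.72, [0.503, 0.0296, 0.0])]
[-10.6, -133.2, -23.7, -0.1, 0.1, -5.0]
```

View pics/w3.png

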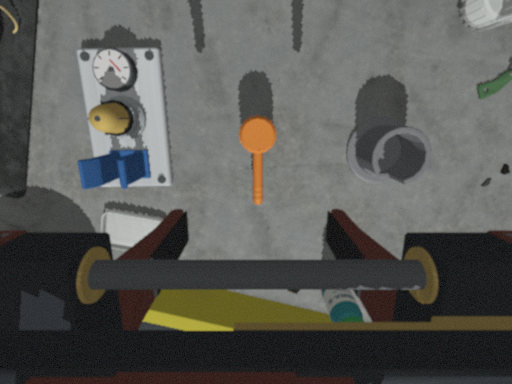

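Elbow stands upright alone at (258,135) px; the stand is at left, spigot nose (105,118), fork (115,168). Next look at the stand from above.

Run:
```python
from h import *
print(inc([.441,.0116,.15],17.5))
```

```text
[0.5, -131.9, -13.8, -0.1, 0.1, -2.5]
```

Emit:
apply_moves:
  increments:
    - [0,-45,-14,0,0,-1]
    - [0,-90,-14,0,0,-2.5]
    - [0.5,-132,-14,0,0,-2.5]
    - [0.5,-132,-14,0,0,-2.5]
    - [0.5,-132,-14,0,0,-2.5]

```text
time: 10.88
ee_pos: [0.442, 0.0111, 0.151]
eef_rot: [0.988, 0.153, -0.0, 0.0]
contact_force: [0.3, -0.3, -0.6]
finger_gap: 0.0876
finger_force: 0.0
```

Run:
```python
from h import *
s=env.state();print(s["time"],s["ee_pos"])
p=env.read_camera("wrist")
for n in ["seat","fork","test_stand"]:
        r=env.tip_of(n,p)
        print(n,[(np.round(q["point"],1).tolist(),round(q["score"],2), np.round(at_z(p,q["point"],{"fork":.057,"seat":.03}.get(n,0)),4).tolist()) for q in r[:3]])
save(p,"w4.png")
cv2.imwrite("pics/w4.png",cv2.resize(p["pixels"][40:240,156:356,::-1],(600,600)))
hsv=cv2.cvtColor(p["pixels"],cv2.COLOR_RGB2HSV)
m=cv2.inRange(hsv,(15,100,70),(35,255,255))[:,:]
n,l,st,ce=cv2.connectedComponentsWithStats(m)
for i in range(1,n):
    if st[i,4]>100: print(st[i],ce[i])
# where would the corners of the base (top z .012) and nose project for guess
a=np.radians(197.5);X=lambda x,y,z:proj(p,[.5066+x*np.cos(a)-y*np.sin(a),.0323+x*np.sin(a)+y*np.cos(a),z])
for q in [(-66,-40,12),(-66,40,12),(72,-40,12),(72,40,12),(0,0,62),(0,0,30),(34,-14,69),(34,14,69),(60,14,69),(60,-14,69)]: print(q,np.round((X(*np.array(q)/1000)-[156,40])*3,0))
```

```text
10.875 [0.44201825 0.01112573 0.15099149]
seat [([254.9, 118.4], 0.56, [0.5049, 0.0327, 0.03])]
fork [([256.2, 166.9], 0.85, [0.4629, 0.0179, 0.057]), ([488.1, 160.0], 0.27, [0.5354, -0.1888, 0.057])]
test_stand [([256.7, 122.5], 0.72, [0.501, 0.0296, 0.0])]
[243 105  28  29 629] [256.85850556 119.20031797]
[   0  211  146   49 2202] [ 73.86830154 229.53860127]
[ 76 247  34  57 903] [ 88.82945736 275.36987818]
[179 247  47  13 325] [196.75384615 255.23384615]
[404 247  35  57 928] [424.65732759 275.48060345]
[ 180  289  332   41 6737] [331.91331453 311.37242096]
(-66, -40, 12) [181.  28.]
(-66, 40, 12) [419.  28.]
(72, -40, 12) [193. 427.]
(72, 40, 12) [405. 427.]
(0, 0, 62) [299. 231.]
(0, 0, 30) [299. 231.]
(34, -14, 69) [252. 348.]
(34, 14, 69) [346. 348.]
(60, 14, 69) [344. 433.]
(60, -14, 69) [253. 433.]
```

View pics/w4.png

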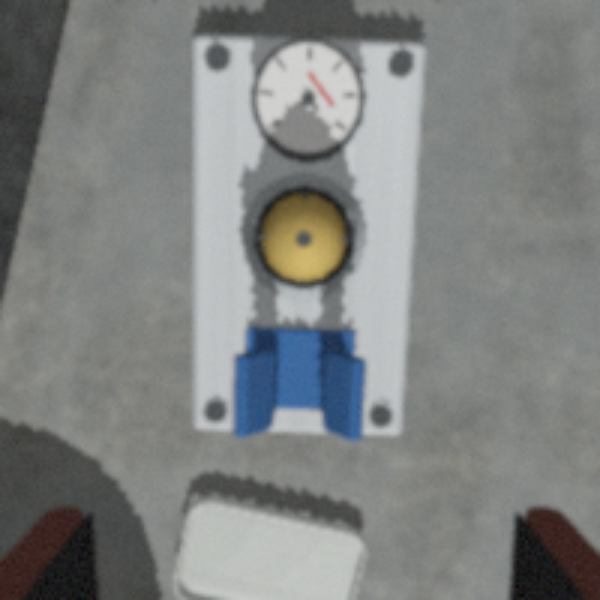

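Nose of spigot at (304,238) in crop, base corners (194,38), (424,40), (194,432), (402,435), fork cheeks centred near column 300. Fit the stand pose.

Run:
```python
from h import *
from scipy.optimize import least_squares
p=env.read_camera("wrist")
px=lambda u,v:np.array([156+u/3,40+v/3])
obs=[((-66,-40,12),px(194,38)),((-66,40,12),px(424,40)),((72,-40,12),px(194,432)),((72,40,12),px(402,435)),((0,0,62),px(304,238)),((0,0,55),(256.86,119.2))]
def f(v):
    c,s=np.cos(v[2]),np.sin(v[2]); r=[]
    for (x,y,z),o in obs:
        x,y,z=np.array([x,y,z])/1000
        r+=list(proj(p,[v[0]+x*c-y*s,v[1]+x*s+y*c,z])-o)
    return np.array(r)
r=least_squares(f,[.506,.032,np.radians(197)]);print(r.x[:2],np.degrees(r.x[2]),np.round(r.fun,1))
print("nose at z.05",at_z(p,(256.9,119.2),.05))
b=at_z(p,px(299.5,392),.057);print("fork mid",b, np.degrees(np.arctan2(b[1]-r.x[1],b[0]-r.x[0])))
print(inc([.525,-.1037,.10],15.3),env.state()["time"])
```

```text
[0.50466145 0.02946587] 196.1258215384615 [-1.5 -1.5  0.9 -0.1 -0.3 -0.2  0.8  0.4 -0.1  0.7  0.3  0.7]
nose at z.05 [0.50514405 0.02988729 0.05      ]
fork mid [0.45941932 0.01654503 0.057     ] -164.06102462214218
[44.9, 133.9, 51.1, 0.0, -0.0, 2.1] 11.125
```

Emit:
apply_moves:
  increments:
    - [15,45,10,0,0,0]
    - [30,90,20,0,0,1]
    - [40,120,40,0,0,2]
    - [45,134,51,0,0,2.1]
    - [45,134,51,0,0,2.1]
    - [45,134,51,0,0,2.1]

```text
time: 11.88
ee_pos: [0.524, -0.1019, 0.1004]
eef_rot: [0.991, 0.134, -0.0, -0.0]
contact_force: [-0.7, -1.1, -0.2]
finger_gap: 0.0878
finger_force: 0.0
```

Run:
```python
from h import *
s=env.state();print(s["time"],s["ee_pos"])
p=env.read_camera("wrist");print({k:np.round(v,4) for k,v in fit_elbow(p,0).items()})
print(inc([.5247,-.1037,.0095],15.3))
t=env.read_camera("top")
for n in ["elbow"]:
        r=env.tip_of(n,t)
        print(n,[(np.round(q["point"],1).tolist(),round(q["score"],2), np.round(at_z(t,q["point"],0),4).tolist()) for q in r[:3]])
```

```text
11.875 [ 0.52401854 -0.10194478  0.10037466]
{'body': array([ 0.5298, -0.1016]), 'rad': np.float64(24.0938), 'mid': array([ 0.4829, -0.1147]), 'yaw': np.float64(-164.0168), 'tip': array([ 0.4642, -0.12  ]), 'c': array([258.    , 194.9062]), 'tip_to_body': np.float64(0.0681), 'yaw2': np.float64(-164.3283)}
[0.0, 2.0, 91.1, -0.0, 0.0, 0.1]
elbow []
```

Emit:
apply_moves:
  increments:
    - [0,1.9,40,0,0,0]
    - [0,1.9,75,0,0,0]
    - [0,1.9,91,0,0,0]
    - [0,1.9,91,0,0,0]

```text
time: 12.52
ee_pos: [0.5248, -0.1041, 0.0087]
eef_rot: [0.991, 0.134, -0.001, -0.0]
contact_force: [-0.1, 0.3, 0.2]
finger_gap: 0.0878
finger_force: 0.0
```

Emit:
apply_moves:
  increments:
    - [0,0,0,0,0,0]
    - [0,0,0,0,0,0]
    - [0,0,0,0,0,0]
    - [0,0,0,0,0,0]
    - [0,0,0,0,0,0]
    - [0,0,0,0,0,0]
    - [0,0,0,0,0,0]
    - [0,0,0,0,0,0]
  jaw: 1

```text
time: 13.52
ee_pos: [0.5254, -0.1047, 0.0092]
eef_rot: [0.991, 0.134, -0.0, -0.0]
contact_force: [-1.5, -0.5, 1.4]
finger_gap: 0.0339
finger_force: 30.0
```

Emit:
apply_moves:
  increments:
    - [0,0,-15,0,0,0]
    - [0,0,-45,0,0,0]
    - [0,0,-75,0,0,0]
    - [0,0,-85,0,0,0]
    - [0,0,-85,0,0,0]

```text
time: 14.15
ee_pos: [0.5259, -0.1048, 0.0949]
eef_rot: [0.991, 0.134, 0.001, 0.0]
contact_force: [0.1, 0.2, -1.2]
finger_gap: 0.0339
finger_force: 30.0
```

Run:
```python
from h import *
s=env.state();print(s["time"],s["ee_pos"],s["finger_gap"],Ro.from_quat(s["eef_rot"]).as_matrix()[:,0])
p=env.read_camera("wrist");save(p,"w5.png")
z=s["ee_pos"][2]-.0092
print({k:np.round(v,4) for k,v in fit_elbow(p,z).items()})
# target: elbow axis over seat
print(inc([.5050,.0298,.0942],16.1))
```

```text
14.15 [ 0.52589097 -0.10480294  0.09489438] 0.0338681184118856 [0.96408683 0.26558327 0.0014511 ]
{'body': array([ 0.5377, -0.102 ]), 'rad': np.float64(35.5708), 'mid': array([ 0.5156, -0.1054]), 'yaw': np.float64(104.6967), 'tip': array([ 0.5113, -0.089 ]), 'c': array([257.    , 233.5566]), 'tip_to_body': np.float64(0.0294), 'yaw2': np.float64(153.74)}
[16.2, -134.9, -0.1, -0.0, -0.0, -0.7]
```

View pics/w5.png

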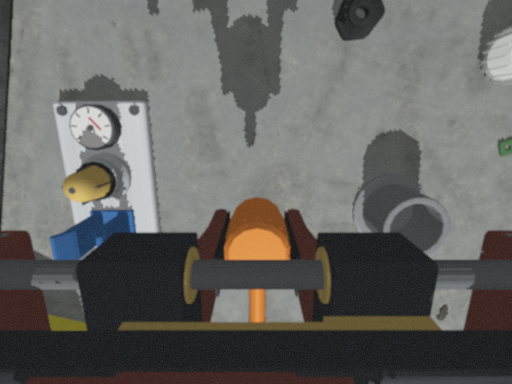

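Elbow is held straight: pipe at column 257 (image-vertical), body (257,240), far silhouette edge at row ~198. Check its offset along tool x.

Run:
```python
from h import *
s=env.state();p=env.read_camera("wrist");R=Ro.from_quat(s["eef_rot"])
m=cv2.inRange(cv2.cvtColor(p["pixels"],cv2.COLOR_RGB2HSV),(5,150,60),(22,255,255))
c=m[:,250:264]; print("far row",[int(np.argmax(c[:,i]>0)) for i in range(14)])
print([ (r,int(np.argmax(m[r,180:340]>0))+180, 339-int(np.argmax(m[r,180:340][::-1]>0))) for r in (200,205,210,215,220,230,240,250)])
for r in range(195,260,3): print(r,p["pixels"][r,257],end=";")
for dx in (-.004,0,.004):
  for z in (0,.046):
    print(dx,z,[np.round(proj(p,s["ee_pos"]+R.apply([dx+x,0,.0092-z])),1).tolist() for x in (.017,0)])
```

```text
far row [199, 199, 199, 199, 199, 199, 198, 198, 198, 199, 199, 199, 199, 199]
[(200, 247, 267), (205, 240, 274), (210, 236, 277), (215, 234, 280), (220, 230, 284), (230, 227, 287), (240, 226, 288), (250, 205, 290)]
195 [128 131 126];198 [124  75  41];201 [125  73  37];204 [125  76  36];207 [121  69  30];210 [124  74  37];213 [122  71  31];216 [122  71  29];219 [125  75  34];222 [132  77  34];225 [134  79  35];228 [186 114  53];231 [221 146  74];234 [221 147  73];237 [222 147  75];240 [222 149  76];243 [222 149  76];246 [223 149  79];249 [223 150  77];252 [224 152  77];255 [225 154  82];258 [221 148  77];-0.004 0 [[256.3, 203.4], [256.3, 227.4]]
-0.004 0.046 [[256.1, 232.0], [256.1, 262.9]]
0 0 [[256.3, 197.6], [256.3, 221.9]]
0 0.046 [[256.1, 224.5], [256.1, 255.8]]
0.004 0 [[256.3, 191.7], [256.3, 216.3]]
0.004 0.046 [[256.1, 216.8], [256.1, 248.6]]
```

Run:
```python
from h import *
print(inc([.506,.0301,.0942],16.1))
```

```text
[17.6, -134.7, -0.6, -0.0, 0.1, -0.7]
```

Emit:
apply_moves:
  increments:
    - [5,-40,0,0,0,-0.7]
    - [10,-80,0,0,0,-0.7]
    - [15,-115,0,0,0,-0.7]
    - [17.6,-134.7,0,0,0,-0.7]
    - [17.6,-134.7,0,0,0,-0.7]
    - [17.6,-134.7,0,0,0,-0.7]
    - [17.6,-134.7,0,0,0,-0.7]

```text
time: 15.12
ee_pos: [0.5068, 0.029, 0.0939]
eef_rot: [0.99, 0.14, -0.0, 0.0]
contact_force: [-0.6, -0.3, -0.1]
finger_gap: 0.0338
finger_force: 30.0
```

Run:
```python
from h import *
s=env.state();print(s["time"],s["ee_pos"],inc([.506,.0301,.0942],16.1),s["contact_force"])
p=env.read_camera("side")
cv2.imwrite("pics/s2.png",cv2.resize(p["pixels"][120:220,150:290,::-1],(700,500),interpolation=cv2.INTER_CUBIC))
```

```text
15.125 [0.5067508  0.02900302 0.09390485] [-0.4, -1.3, -0.3, -0.0, 0.0, -0.1] [-0.63097307 -0.33732179 -0.14424723]
```

View pics/s2.png

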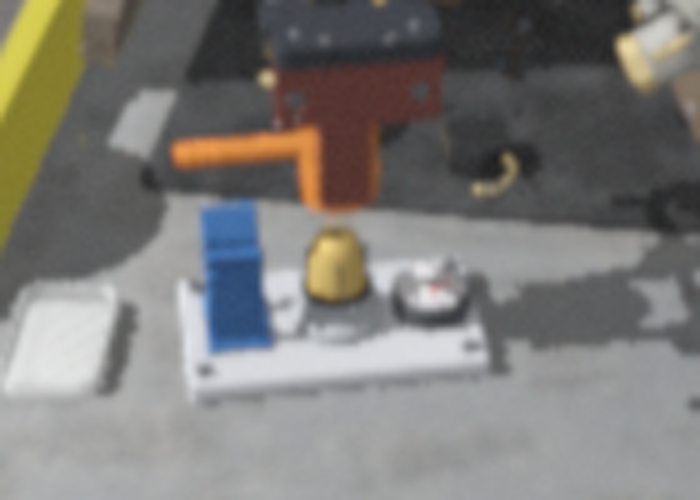

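Emit:
apply_moves:
  increments:
    - [0,-0.7,10,0,0,0]
    - [0,-0.7,18,0,0,0]
    - [0,-0.7,26,0,0,0]
    - [0,-0.7,34,0,0,0]
    - [0,-0.7,38,0,0,0]
    - [0,-0.7,38,0,0,0]

```text
time: 15.92
ee_pos: [0.5058, 0.0307, 0.0557]
eef_rot: [0.99, 0.14, -0.001, -0.0]
contact_force: [-0.9, 0.8, -1.3]
finger_gap: 0.0342
finger_force: 30.0
```

Emit:
apply_moves:
  increments:
    - [0,0,4,0,0,0]
    - [0,0,8,0,0,0]
    - [0,0,10,0,0,0]
    - [0,0,10,0,0,0]

```text
time: 16.42
ee_pos: [0.5052, 0.0306, 0.0456]
eef_rot: [0.99, 0.14, -0.001, -0.0]
contact_force: [-4.7, -0.2, -1.5]
finger_gap: 0.0338
finger_force: 30.0
```

Emit:
apply_moves:
  increments:
    - [-0.8,0,1,0,0,0]
    - [-0.8,0,2,0,0,0]
    - [-0.8,0,3,0,0,0]
    - [-0.8,0,3,0,0,0]

```text
time: 16.92
ee_pos: [0.505, 0.0305, 0.0432]
eef_rot: [0.99, 0.14, -0.0, -0.0]
contact_force: [-5.7, 1.6, 2.6]
finger_gap: 0.0341
finger_force: 30.0
```

Emit:
apply_moves:
  increments:
    - [-1,0,1,0,0,0]
    - [-1,0,2,0,0,0]
    - [-1,0,3,0,0,0]
    - [-1,0,3,0,0,0]

```text
time: 17.42
ee_pos: [0.5048, 0.0305, 0.0407]
eef_rot: [0.99, 0.14, 0.0, -0.0]
contact_force: [-4.9, 3.0, 6.8]
finger_gap: 0.0341
finger_force: 30.0
```

Emit:
apply_moves:
  increments:
    - [-1,-0.5,1,0,0,0]
    - [-1,-0.5,1.5,0,0,0]
    - [-1,-0.5,2,0,0,0]
    - [-1,-0.5,2,0,0,0]

```text
time: 17.92
ee_pos: [0.5047, 0.0305, 0.0393]
eef_rot: [0.99, 0.14, 0.001, -0.0]
contact_force: [-5.5, 2.9, 11.3]
finger_gap: 0.0335
finger_force: 30.0
```

Emit:
apply_moves:
  increments:
    - [0,0,1,0,0,0]
    - [0,0,1.5,0,0,0]
    - [0,0,2,0,0,0]
    - [0,0,2,0,0,0]

```text
time: 18.42
ee_pos: [0.5048, 0.0305, 0.039]
eef_rot: [0.99, 0.14, 0.001, 0.0]
contact_force: [-9.6, 3.0, 32.5]
finger_gap: 0.0336
finger_force: 30.0
```

Emit:
apply_moves:
  increments:
    - [0.5,0,-1,0,0,0]
    - [1,0,-1.5,0,0,0]
    - [1,0,-1.5,0,0,0]

```text
time: 18.8
ee_pos: [0.5048, 0.0305, 0.039]
eef_rot: [0.99, 0.14, 0.0, 0.0]
contact_force: [-8.2, 2.1, 17.6]
finger_gap: 0.0338
finger_force: 30.0
```

Emit:
apply_moves:
  increments:
    - [0,0,0,0,0,0]
    - [0,0,0,0,0,0]
    - [0,0,0,0,0,0]
    - [0,0,0,0,0,0]
    - [0,0,0,0,0,0]
    - [0,0,0,0,0,0]
    - [0,0,0,0,0,0]
  jaw: -1

```text
time: 19.68
ee_pos: [0.5046, 0.0305, 0.0377]
eef_rot: [0.99, 0.14, 0.0, -0.0]
contact_force: [0.0, -0.2, 1.2]
finger_gap: 0.0873
finger_force: 0.0
```

Emit:
apply_moves:
  increments:
    - [0,0,-20,0,0,0]
    - [0,0,-50,0,0,0]
    - [-30,0,-85,0,0,0]
    - [-62,0,-105,0,0,0]
    - [-62,0,-105,0,0,0]
    - [-62,0,-105,0,0,0]

```text
time: 20.42
ee_pos: [0.4458, 0.0133, 0.1426]
eef_rot: [0.99, 0.14, 0.001, 0.0]
contact_force: [-0.5, -0.3, 0.0]
finger_gap: 0.0878
finger_force: 0.0
```

Run:
```python
from h import *
s=env.state();print(s["time"],s["ee_pos"])
p=env.read_camera("wrist");print({k:np.round(v,4) for k,v in fit_elbow(p,.030).items()})
q=env.read_camera("side")
a=cv2.resize(p["pixels"][40:240,156:356],(400,400)); b=cv2.resize(q["pixels"][130:210,160:240],(400,400),interpolation=cv2.INTER_CUBIC)
cv2.imwrite("pics/e.png",np.hstack([a,b])[:,:,::-1])
# expected side-view pixels of the elbow's top, mouth, pipe tip when home / 4 mm short
A=np.radians(196.1);S=np.array([.505,.0298,0])
for dz in (0,.004):
  for n,x,z in (("mouth",0,0),("top",0,.046),("tip",.071,.027),("fork",.047,.027)):
    print(dz,n,np.round((proj(q,S+[x*np.cos(A),x*np.sin(A),.03+dz+z])-[160,130])*5,0))
for c in (p,q): print([(np.round(r["point"],1),r["score"]) for r in env.tip_of("elbow",c)],np.round(proj(c,[.505,.0298,.03]),1))
```

```text
20.425 [0.44584522 0.01333009 0.14259347]
{'body': array([0.5055, 0.0305]), 'rad': np.float64(20.5549), 'mid': array([0.462 , 0.0181]), 'yaw': np.float64(-163.7101), 'tip': array([0.4376, 0.0109]), 'c': array([256.5, 124.5]), 'tip_to_body': np.float64(0.0707), 'yaw2': np.float64(-163.9321)}
0 mouth [289. 236.]
0 top [287. 156.]
0 tip [131. 203.]
0 fork [184. 199.]
0.004 mouth [289. 230.]
0.004 top [287. 148.]
0.004 tip [130. 196.]
0.004 fork [184. 192.]
[(array([257.1, 125. ]), 0.84)] [257.1 123.9]
[(array([215.7, 176.5]), 0.95)] [217.9 177.3]
```

View pics/e.png

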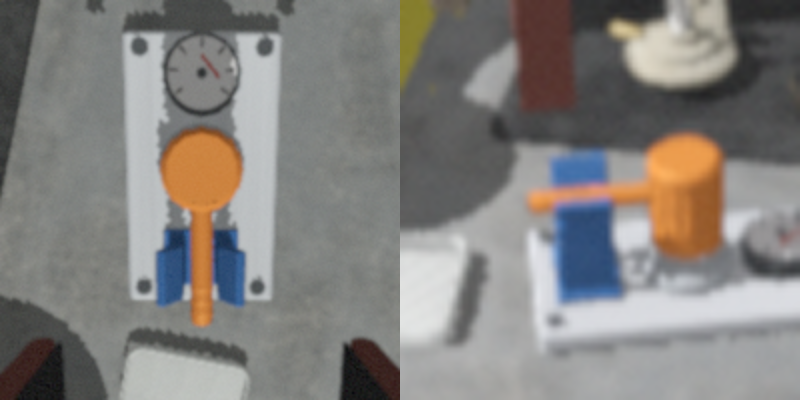

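The elbow top shows at (286,155) and the pipe tip at (138,200) in the side crop, where (287,156) and (131,203) were predicted for fully home. At a tool height matching a mouth height of 30 mm, the push force rose sharply to 32 N. The pipe lies in the fork, so I'm handing in.

Run:
```python
from h import *
print(env.job_done())
```

```text
the job is handed in; nothing more can be done
None
```

I stood the elbow upright on the worktop and let it go. I then pressed it onto the spigot with its pipe in the fork, and it looks fully home on the collar to within about 1 mm. I handed the job in at about 20.7 s, but the hand-in call did not report a verdict.

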